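Raise the demo scope on its tilt stand and pin it

ROBOT

A 6-joint arm with a two-finger parallel gripper is mounted at the origin on the work surface. World frame = base frame: x ahead of the robot, y to its left, z up, the work surface at z = 0. Lengths are in m, angles in rad, forces in N, time in s.
With the tool pointing down it reaches from about 0.375 to 0.925 m from the base axis. Payload 5.7 kg.
Tool frame: the origin (TCP) lies at the very end of the fingers, on their centre line; the grasp point (between the pads) lies 19 mm behind it (bot.grip_point_offset is the distance from the TCP to the grasp point, in m); z points along the fingers, y is the line along which they close (so a half turn about z gives the same grasp; the last joint's range is limited). The gripper opens to 85 mm and grips with 20 to 120 N. Pads are 22 mm wide; open, the fingers measure 114 mm over their backs; the gripper's body (76 mm by 85 mm) begins 54 mm behind the grasp point. The pads swing forward as they close: fully open they stand 13 mm farther back than shut.
Start: joints at [-1.269, 0.359, 1.51, -0, 1.272, -0.115], TCP at [0.243, -0.549, 0.231] pointing down, gripper open.
Joint ranges: [-2.97, 2.97], [-1.01, 2.36], [0.21, 2.38], [-0.96, 4.11], [0.2, 2.71], [-2.98, 2.98]. Speed limits (rad/s): [2.39, 2.39, 3.14, 3.14, 3.14, 3.14].

INTERFACE

Orientations are given as a 3x3 rotation matrix whose columns are the frame's x, y, z axes.
In Python, from station import bot, kinematics, status, cams, job_done gives the robot as it stands. Calls block until the motion is done:
- bot.move_pose(position, orientation): joint-space move of the TCP to a pose.
- bot.movel(position, attitude=None, max_speed=0.15, force_limit=None): straight line of the TCP; attitude=None keeps the orientation; max_speed is the mean speed in m/s. With force_limit (N) it stops when the force on the tool has changed by that much, and returns True; else False.
- bot.goto_joints(angles): joint-space move.
- bot.move_gripper(opening): finger opening in m; the grip force is fixed at half the most; returns when the fingers have stopped.
- bot.wait(seconds).
- kinematics.solve_ik(position, orientation): joint angles nearest the present ones, or None.
- status.get_state(): the state.
- cams.grab_frame(name): name is "scene" or "side" or "wrist"; returns (picture, depth): 480x640x3 uint8, red, green, blue; 480x640 float32, m along the optical axis (not along the pixel's ray), 0 where there is no reading.
- cams.get_calibration(name): a dict with "mtx" (3x3 intrinsics, pixels), "xyz" and "orientation" of the camera in the world; the wrist camera has in their place "mount" (4x4, takes a point from camera to tool coordinates, whose origin is the TCP and whose axes are the flange's). Camera axes: x right, y up, looking along -z (the intrinsics and any distortion apply to the point x, -y, -z); pixel columns grow to the right and rows downward; lengths in m; the calibration is good to about 2 mm. A picture is of the moment at which its call begins: read the wrist's pose just before it. get_calibration takes no time and is no camera call.
A pose or a line that the arm cannot do raises bot.Unreachable and nothing moves.
- job_done(): hands the job in; it is judged then, once.
The state is a dict: "clock": time; "qpos": joint angles; "qvel": joint speeds; "effort": joint torques, N m; "tcp_pos": TCP position; "ee_rot": TCP orientation; "contact_force": force on the tool from outside, world axes, zero at the start; "torque": the same for the moment, N m; "width": finger opening in m; "grasp_force": force on a finger pad.
Only numpy, scipy, OpenCV 4.12 (cv2) and the standard library are available. Lean on these libraries where they do the work, as an engineer would, in place of code of your own. Each camera call takes 0.05 s, during which the arm holds its last target. There are 200 camera calls.

TASK

On the tilt stand, raise the spotting scope from its level position to the raised viewing position and lock it there with the T-handled pin: draw the pin up out of the notched wheel and leave it out while you swing the scope up by its crank, then put the pin back down through its bridge so that it drops fully home in the raised notch. The exact raised angle is not marked and has to be found by feel; do not knock over the monocular, the bottle or the torch, and leave everything at rest.

Things in the scene. Friction and masses are not known exactly. Their poses are not given: they have to be found in the camera images.
- stand: Fixed grey tilt stand, base 220 x 200 x 12 mm. Origin on the counter under the scope's middle; x runs along the level scope to its big objective end (away from the robot), y left, z up. Cheeks at y = -60 and +60 mm carry the trunnion axis, along y, 130 mm above the origin. The green scope (240 mm long, 68 mm across at most) lies in a cradle between them.
- wheel (a point): Centre of the steel index wheel, on the trunnion axis outside the left cheek (stand y = 77 mm), turning with the cradle: radius 45 mm, 24 mm wide. Its rim has just two notches, 12.5 mm wide, 9.5 mm deep: home (on top when level) and raised. The raised one is in a hand-set rim piece: it comes on top at a cradle angle anywhere from 0.72 to 0.98 rad, new each time, found by touch.
- bore (a point): Mouth of the upright 11.5 mm bore through the 25 mm thick aluminium bridge over the wheel, 205 mm above the counter; the wheel's rim is 30 mm below this point. Axes as the stand's.
- ears (a point): Point on the bore's axis level with the tops of two ears on the bridge, 16 mm above the bore's mouth. Each ear is 24 mm along stand x, 12 mm across, 16 mm high; between them is a 12.5 mm slot along stand x. The pin's bar sinks into the slot when along x; raised over 16 mm from home and turned a quarter turn it rests across the ear tops, the pin's foot then 6 mm clear of the wheel.
- pin: Loose steel T-handled pin, 120 g: round shank 10 mm across, 39.5 mm long, chamfered foot. Origin at the foot's end, z up. At the start it is home in the home notch, foot 39.5 mm below the bore's mouth, bar in the slot. Standing on the plain rim the foot is 9.5 mm higher, still held upright by bore and slot; left there it drops by its own weight when a notch comes under it.
- pin_bar (a point): Middle of the top edge of the pin's flat upright bar, 73.5 mm above the foot. The bar is 46 mm long (pin x), 10 mm thick (pin y) and 34 mm high; with the pin home its upper 18 mm stand above the ears. Axes as the pin's.
- cradle (a joint): Tilt of cradle and scope about the trunnion axis, rad: 0 level, positive with the objective end up and the crank moving towards the robot and down; limits -0.1 and 1.25. It stays where it is left (friction takes 2 to 3 N at the crank) and cannot turn while the pin is in a notch.
- crank_grip (a point): Middle of the crank's black round grip, 15 mm across, 80 mm long along the trunnion axis, outside the right cheek (stand y = -124 mm), 100 mm from the trunnion axis. At cradle angle 0 the crank points 65 degrees above horizontal towards the robot (stand -x), at angle t 65 degrees minus t. The point's axes turn with the cradle.
- monocular: Bystander: dark green monocular, 52 mm across, 130 mm tall, standing on its end. Origin at the foot.
- lens_fluid: Bystander: white bottle, 40 mm across, 110 mm tall, standing. Origin at the foot.
- torch: Bystander: black torch, 40 mm across, 120 mm tall, standing on its head near the far side of the stand. Origin at the foot.

How it is judged:
By the outcome, as a careful person would: the job done as asked, in the order asked, and still so for the second after the job is handed in, with the robot touching nothing.
It also fails if it takes over 59 s, if anything falls off the work surface, if the arm or the gripper's body presses on something with over 40 N, if the wrist force passes 120 N, or if a joint passes its speed limit or range.

## Working session

There is one attempt and no reset: what is moved stays moved. The work goes in short steps, each a Python script; the robot and the scene stay as the last script left them, time stands still between calls to the robot, and variables do not carry over. Pictures are saved under pics/ and viewed, at most 10 in all, crops included, and the job is handed in when it is done.

```bash
ls; mkdir -p pics; python3 - <<'E'
from station import bot,kinematics,status,cams
import cv2,numpy as np
s=status.get_state();print(s['clock'],s['tcp_pos'],s['ee_rot'],s['width'],bot.grip_point_offset)
for n in ['scene','side']:
    p,d=cams.grab_frame(n);cv2.imwrite(f'pics/{n}0.png',p[:,:,::-1]);np.savez(f'pics/{n}0.npz',p=p,d=d)
    c=cams.get_calibration(n);print(n,c)
print(cams.get_calibration('wrist'))
E
```

```text
pics
0.0 [ 0.24267675 -0.54795451  0.23043085] [[ 9.14401081e-01  4.04809006e-01 -5.76466567e-04]
 [ 4.04809361e-01 -9.14399289e-01  1.82230254e-03]
 [ 2.10563860e-04 -1.89967447e-03 -9.99998173e-01]] 0.08525302814189777 0.0187
scene {'mtx': array([[624.17809145,   0.        , 331.18799841],
       [  0.        , 624.17809145, 243.0473321 ],
       [  0.        ,   0.        ,   1.        ]]), 'xyz': array([ 1.30923731, -0.00300234,  0.860071  ]), 'orientation': array([[ 0.15013124, -0.69713343,  0.70104607],
       [ 0.98864636,  0.11033747, -0.1020001 ],
       [-0.00624397,  0.70840005,  0.70578352]])}
side {'mtx': array([[585.87194575,   0.        , 335.60977937],
       [  0.        , 585.87194575, 238.57911877],
       [  0.        ,   0.        ,   1.        ]]), 'xyz': array([ 0.51253454, -0.65918015,  0.68978615]), 'orientation': array([[ 0.99241475,  0.08579542, -0.08804601],
       [-0.12153929,  0.57713212, -0.80755601],
       [-0.01847043,  0.81213155,  0.58318195]])}
{'mtx': array([[385.75540029,   0.        , 318.59716566],
       [  0.        , 385.75540029, 237.60856709],
       [  0.        ,   0.        ,   1.        ]]), 'mount': array([[-1.86932764e-04,  9.62952635e-01,  2.69670516e-01,
         6.82418168e-02],
       [ 9.99999965e-01,  2.30546092e-04, -1.30055781e-04,
         4.64090095e-05],
       [-1.87409040e-04,  2.69670482e-01, -9.62952645e-01,
        -1.43193994e-01],
       [ 0.00000000e+00,  0.00000000e+00,  0.00000000e+00,
         1.00000000e+00]])}
```

View pics/scene0.png

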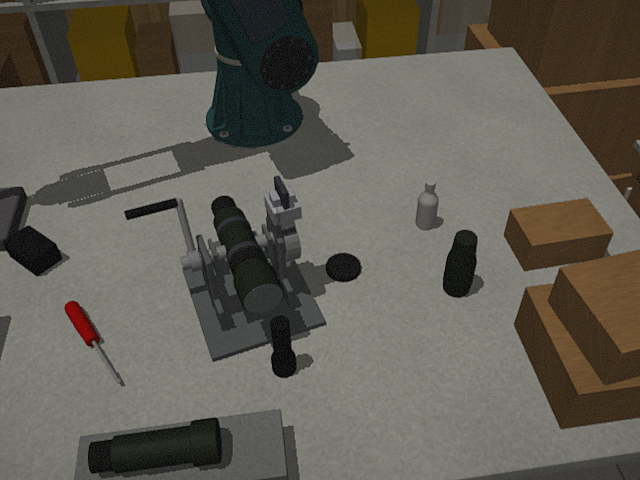

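View pics/side0.png

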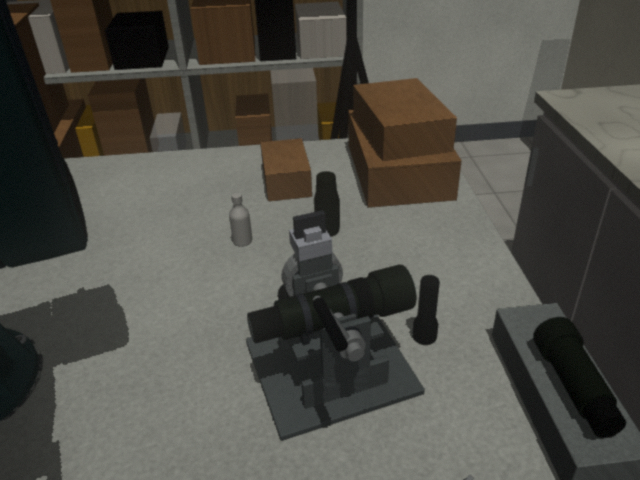

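The scene view shows the pin bar at about (282,190), the crank grip from (127,214) to (177,203), the torch at (283,350), the bottle at (427,208) and the monocular at (461,265). The side view shows the bar at (310,222), the grip at (328,322) and the base plate corners at about (281,438) and (421,390). Next I'll measure from depth.

```bash
cat > h.py <<'E'
import numpy as np,cv2
from station import bot,kinematics,status,cams,job_done
def cloud(d,c,R=None,t=None):
    K=c['mtx'];v,u=np.mgrid[:d.shape[0],:d.shape[1]]
    P=np.stack([(u-K[0,2])/K[0,0]*d,-(v-K[1,2])/K[1,1]*d,-d],-1)
    R=c['orientation'] if R is None else R;t=c['xyz'] if t is None else t
    return P@R.T+t
def wristcloud(name=None):
    s=status.get_state();p,d=cams.grab_frame('wrist');c=cams.get_calibration('wrist')
    M=c['mount'];R=s['ee_rot']@M[:3,:3];t=s['ee_rot']@M[:3,3]+s['tcp_pos']
    if name: cv2.imwrite(f'pics/{name}.png',p[:,:,::-1])
    return p,d,cloud(d,c,R,t)
E
python3 - <<'E'
from h import *
for n in ['scene','side']:
    z=np.load(f'pics/{n}0.npz');p,d=z['p'],z['d'];X=cloud(d,cams.get_calibration(n))
    ok=(d>0)&(X[...,0]>.3)&(X[...,0]<.9)&(abs(X[...,1])<.4)
    dark=p.max(-1)<70
    def st(nm,m):
        m=m&ok
        k,l,s,_=cv2.connectedComponentsWithStats(m.astype(np.uint8))
        for i in range(1,k):
            if s[i,4]>25:
                q=X[l==i];pc=np.linalg.svd(q-q.mean(0),full_matrices=False)[2][0]
                print(n,nm,s[i],q.mean(0).round(4),q.min(0).round(3),q.max(0).round(3),'ax',pc.round(3))
    st('hi',(X[...,2]>.195)&(X[...,2]<.26))
    st('bartop',(X[...,2]>.232)&(X[...,2]<.26))
    st('mid',(X[...,2]>.03)&(X[...,2]<.195))
    st('plate',(X[...,2]>.006)&(X[...,2]<.018))
E
```

```text
scene hi [264 176  38  44 925] [0.5628 0.0278 0.2157] [0.529 0.001 0.195] [0.583 0.057 0.242] ax [ 0.671  0.34  -0.659]
scene hi [125 199  62  24 670] [ 0.561  -0.1622  0.2215] [ 0.544 -0.21   0.195] [ 0.576 -0.124  0.231] ax [ 0.17  -0.973  0.156]
scene bartop [274 176  15  23 163] [0.5561 0.0286 0.2382] [0.529 0.019 0.232] [0.578 0.038 0.242] ax [ 0.968  0.248 -0.034]
scene mid [417 179  22  43 651] [0.4423 0.3115 0.0691] [0.421 0.294 0.03 ] [0.454 0.334 0.114] ax [-0.178  0.064  0.982]
scene mid [ 180  196  122  131 8631] [ 0.6006 -0.0399  0.1366] [ 0.454 -0.144  0.03 ] [0.697 0.056 0.195] ax [ 0.904  0.425 -0.051]
scene mid [ 444  230   34   59 1496] [0.6187 0.3212 0.0888] [0.585 0.301 0.03 ] [0.634 0.35  0.134] ax [ 0.163 -0.078 -0.984]
scene mid [ 50 241   9  13  68] [ 0.4241 -0.3955  0.0398] [ 0.412 -0.4    0.03 ] [ 0.432 -0.39   0.048] ax [ 0.663  0.029 -0.748]
scene mid [521 293  12  14  39] [0.721  0.3994 0.0877] [0.706 0.398 0.062] [0.734 0.4   0.101] ax [ 0.475 -0.01   0.88 ]
scene mid [526 305  10   7  27] [0.7364 0.3994 0.0878] [0.723 0.399 0.073] [0.746 0.4   0.1  ] ax
[... 3325 characters left out ...]
0.41  0.293 0.006] [0.448 0.315 0.018] ax [-0.997 -0.071 -0.012]
side plate [278 284  12  16 113] [0.5021 0.1327 0.0115] [0.494 0.116 0.006] [0.513 0.155 0.014] ax [-0.063  0.998 -0.001]
side plate [ 246  315  179  124 7762] [ 0.5551 -0.0819  0.0115] [ 0.438 -0.165  0.006] [0.697 0.053 0.018] ax [-0.995  0.1   -0.   ]
side plate [413 330  25  13 124] [ 0.7218 -0.0111  0.012 ] [ 0.706 -0.018  0.006] [0.745 0.004 0.018] ax [ 0.968 -0.252 -0.002]
side plate [492 330  74 150 613] [ 0.834  -0.1598  0.0121] [ 0.832 -0.277  0.006] [ 0.836 -0.012  0.018] ax [-0.  1.  0.]
side plate [464 475  10   5  34] [ 0.7176 -0.2587  0.0144] [ 0.71  -0.262  0.01 ] [ 0.724 -0.255  0.017] ax [-0.9   -0.336  0.278]
```

```bash
cat >> h.py <<'E'
PSI=0.247
def Rz(a=PSI): c,s=np.cos(a),np.sin(a);return np.array([[c,s,0],[s,-c,0],[0,0,-1.]])
def rep(m=''):
    s=status.get_state();print(m,round(s['clock'],2),s['tcp_pos'].round(4),'F',s['contact_force'].round(1),'T',s['torque'].round(2),'w',round(s['width'],4),'g',round(float(np.max(s['grasp_force'])),1));return s
E
python3 - <<'E'
from h import *
bot.move_gripper(.045)
bot.movel([.243,-.549,.36],max_speed=.3)
print(kinematics.solve_ik(np.array([.552,.0275,.30]),Rz()))
bot.move_pose(np.array([.552,.0275,.30]),Rz())
print(rep()['qpos'])
p,d,X=wristcloud('w1');np.savez('pics/w1.npz',p=p,d=d,X=X)
for lo,hi in [(.234,.245),(.217,.224),(.203,.208)]:
    m=(d>0)&(X[...,2]>lo)&(X[...,2]<hi)&(abs(X[...,0]-.552)<.06)&(abs(X[...,1]-.0275)<.06)
    v,u=np.nonzero(m);q=X[m][:,:2].astype(np.float32)
    if len(q)>20: print(lo,len(q),u.min(),u.max(),v.min(),v.max(),X[m].mean(0).round(4),cv2.minAreaRect(q*1000))
E
```

```text
[-7.52117309e-02  2.34418930e-01  1.51679959e+00 -4.44089210e-16
  1.39037413e+00  1.24858460e+00]
 3.49 [0.5522 0.0267 0.3   ] F [ 1.  -0.5 -0.1] T [-0.03 -0.02 -0.  ] w 0.0453 g 0.0
[-7.64313516e-02  2.34546583e-01  1.51652695e+00 -2.97473822e-04
  1.39027726e+00  1.24836824e+00]
0.234 1378 307 324 215 295 [0.5529 0.0287 0.2394] ((551.6161499023438, 28.257413864135742), (46.022525787353516, 9.54456615447998), 13.732076644897461)
0.217 1622 285 345 209 266 [0.5526 0.0289 0.2213] ((556.9112548828125, 29.88783073425293), (35.08503341674805, 36.44295883178711), 14.265724182128906)
0.203 2479 279 352 201 277 [0.5556 0.0294 0.2056] ((551.3343505859375, 28.4287109375), (50.65834426879883, 46.062015533447266), 13.721992492675781)
```

View pics/w1.png

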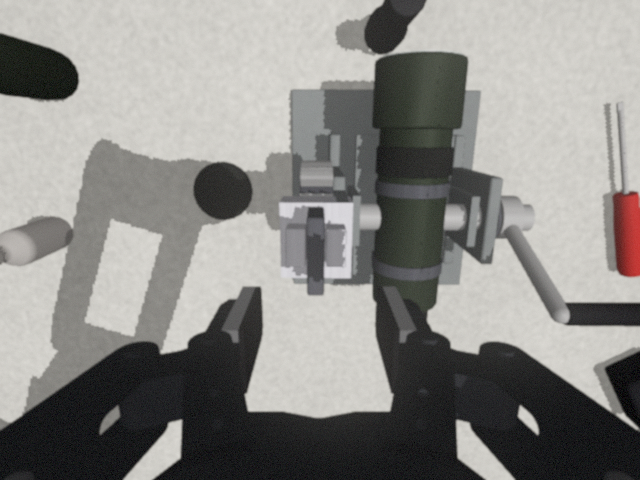

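The wrist view shows the bar at about (316,250) in its slot, with the bridge square around it and the grip at the right edge at (600,314). The bar measures 46 x 9.5 mm with its top at z = 0.239 and yaw 0.24, which all matches the given sizes. Now I'll grasp it.

```bash
sed -i 's/^PSI=.*/PSI=0.240/' h.py; python3 - <<'E'
from h import *
B=np.array([.5516,.0284])
bot.movel([*B,.26],Rz(),max_speed=.12); s=rep('above')
e=B-s['tcp_pos'][:2]; print('err',e)
print(bot.movel([*B,.2245],max_speed=.05,force_limit=8)); rep('down')
bot.move_gripper(0.0); bot.wait(.3); rep('closed')
E
```

```text
above 4.03 [0.5516 0.0281 0.26  ] F [ 0.2 -0.4  0.3] T [ 0.05 -0.01  0.03] w 0.0451 g 0.0
err [1.66397032e-05 2.85474216e-04]
False
down 4.88 [0.5518 0.0284 0.2246] F [ 0.   0.4 -0.4] T [-0.06  0.04 -0.03] w 0.0448 g 0.0
closed 5.6 [0.5519 0.0285 0.225 ] F [-1.2  1.4  5.3] T [0.08 0.14 0.06] w 0.008 g 60.5
```

```bash
python3 - <<'E'
from h import *
s=rep();xy=s['tcp_pos'][:2]
print(bot.movel([.5518,.0284,.2245+.010],max_speed=.04,force_limit=20)); rep('up10')
print(bot.movel([.5518,.0284,.2245+.0205],max_speed=.04,force_limit=20)); bot.wait(.2);rep('up20')
p,d,X=wristcloud('w2')
m=(d>0)&(abs(X[...,0]-.552)<.04)&(abs(X[...,1]-.0285)<.03)&(X[...,2]>.25)&(X[...,2]<.275)
print(m.sum(), X[m].mean(0), np.percentile(X[m][:,2],[5,50,95]))
E
```

```text
5.6 [0.5519 0.0285 0.225 ] F [-1.2  1.4  5.3] T [0.08 0.14 0.06] w 0.008 g 60.5
False
up10 6.0 [0.5517 0.0284 0.2346] F [ 0.8  1.2 -1.7] T [ 0.03  0.06 -0.05] w 0.0082 g 59.6
False
up20 6.62 [0.5516 0.0284 0.2448] F [ 0.1 -0.9 -0.6] T [-0.03  0.03 -0.06] w 0.0082 g 59.6
5152 [0.55674248 0.02967443 0.26146719] [0.25391152 0.25958292 0.27314169]
```

View pics/w2.png

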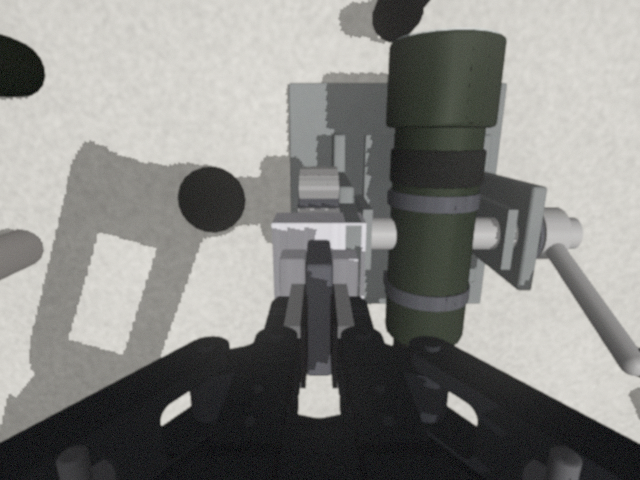

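The wrist view shows the bar held between the fingers at (318,310), drawn up about 20 mm. Next I'll turn it a quarter turn (joint 6 only) and set it down on the ears.

```bash
python3 - <<'E'
from h import *
P=[.5518,.0284,.245]
q0=status.get_state()['qpos'];q=kinematics.solve_ik(np.array(P),Rz(PSI+np.pi/2));print(q0.round(3),q.round(3))
if abs(q[:5]-q0[:5]).max()<.03:
    for f in (.5,1):
        bot.goto_joints(q0+f*(q-q0)); rep('rot')
    bot.wait(.2)
    print(bot.movel([*P[:2],.236],max_speed=.02,force_limit=4)); s=rep('down')
    bot.wait(.1);rep()
E
```

```text
[-0.074  0.278  1.596 -0.     1.268  1.257] [-0.074  0.278  1.595 -0.     1.268 -0.314]
rot 7.44 [0.5517 0.0284 0.2448] F [ 0.  -0.1 -1.7] T [ 0.02  0.   -0.09] w 0.0081 g 59.7
rot 8.22 [0.5518 0.0284 0.245 ] F [-1.1 -0.4 -1.5] T [0.01 0.   0.  ] w 0.0087 g 59.7
True
down 8.74 [0.5519 0.0285 0.241 ] F [-0.2 -0.5  4.2] T [0.01 0.09 0.03] w 0.0082 g 60.4
 8.84 [0.5519 0.0285 0.241 ] F [-0.3 -0.4  5.7] T [-0.05  0.08  0.05] w 0.0082 g 60.5
```

```bash
cat >> h.py <<'E'
S0=np.array([.570,-.0464]);ex=np.array([np.cos(PSI),np.sin(PSI)]);ey=np.array([-ex[1],ex[0]])
RC=Rz(PSI+np.pi/2)
def grip(t,y=-.128,r=.1):  # TCP position with the grasp point on the crank grip
    a=np.radians(65)-t
    return np.array([*(S0-r*np.cos(a)*ex+y*ey),.130+r*np.sin(a)-.0187])
E
python3 - <<'E'
from h import *
bot.move_gripper(.03); rep('open')
bot.movel([.5518,.0284,.33],max_speed=.15); bot.move_gripper(.05)
g=grip(0); 
bot.move_pose(np.array([*g[:2],.30]),RC); rep('over')
p,d,X=wristcloud('w3'); np.savez('pics/w3.npz',p=p,d=d,X=X)
m=(d>0)&(np.linalg.norm(X[...,:2]-g[:2],axis=-1)<.07)&(X[...,2]>.205)&(X[...,2]<.24)
q=X[m];print(g,len(q),q.mean(0),np.percentile(q[:,2],99));
q=((q[:,:2]-S0)@np.stack([ex,ey],1))*1000
print('stand',cv2.minAreaRect(q.astype(np.float32)))
for sc in ['side']:
    p,d=cams.grab_frame(sc);cv2.imwrite('pics/side1.png',cv2.resize(p[150:400,200:480,::-1],None,fx=2,fy=2))
E
```

```text
open 9.18 [0.5509 0.0286 0.2398] F [ 1.1 -0.3  0.7] T [-0.   -0.02 -0.03] w 0.0298 g 0.0
over 11.12 [ 0.5594 -0.1798  0.3001] F [-0.2  0.2 -0.9] T [ 0.09 -0.02 -0.04] w 0.0501 g 0.0
[ 0.55937542 -0.18077701  0.20193078] 3782 [ 0.55555736 -0.16541762  0.22595494] 0.22957038815528466
stand ((-42.56293487548828, -115.54903411865234), (87.74715423583984, 20.9287052154541), 85.36546325683594)
```

View pics/w3.png

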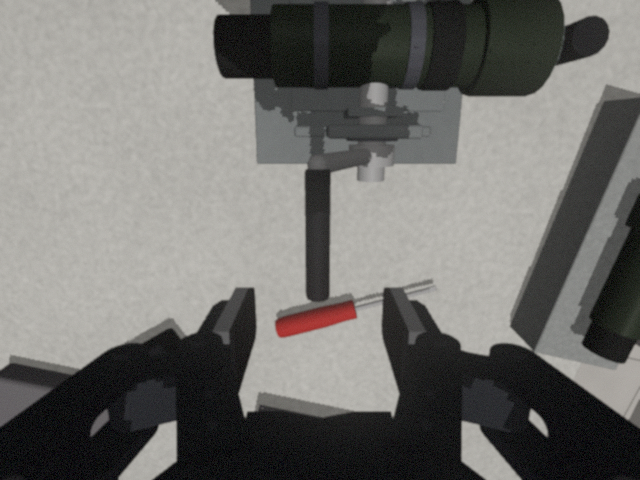

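View pics/side1.png

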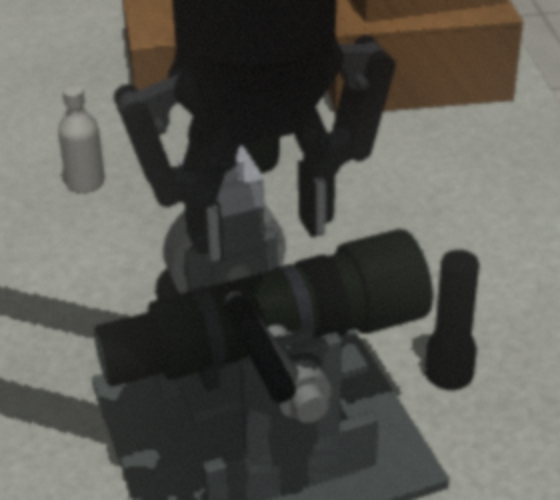

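The wrist view shows the grip from (317,170) to (317,298), lying between the fingers, with its centre at stand x of about -42.6 mm as expected. In the side view the gripper hides the pin, so I'll check it by depth from the scene camera before cranking.

```bash
python3 - <<'E'
from h import *
p,d=cams.grab_frame('scene');X=cloud(d,cams.get_calibration('scene'))
m=(d>0)&(np.linalg.norm(X[...,:2]-[.5518,.0284],axis=-1)<.04)&(X[...,2]>.248)&(X[...,2]<.265)
q=X[m];print('pin top',len(q),q.mean(0).round(4),cv2.minAreaRect((q[:,:2]*1000).astype(np.float32)),np.percentile(q[:,2],[50,98]).round(4))
g=grip(0)
assert not bot.movel(g,RC,max_speed=.1,force_limit=10); rep('at grip')
bot.move_gripper(0); bot.wait(.2); rep('closed')
for t in np.arange(.08,.661,.0825):
    h=bot.movel(grip(t),max_speed=.05,force_limit=30); s=rep(f'{t:.3f} {h}')
    if h: break
E
```

```text
pin top 219 [0.5554 0.028  0.2535] ((554.388427734375, 28.16315460205078), (13.279058456420898, 45.60918045043945), 11.619377136230469) [0.2543 0.2573]
at grip 12.41 [ 0.5599 -0.181   0.2026] F [-0.8  0.9  0. ] T [-0.05  0.02 -0.03] w 0.0501 g 0.0
closed 13.03 [ 0.5595 -0.181   0.2026] F [-0.6  0.1  6. ] T [0.05 0.25 0.03] w 0.0129 g 58.5
0.080 False 13.34 [ 0.5544 -0.1822  0.1999] F [0.1 3.  8.2] T [ 0.57 -0.59  0.05] w 0.0132 g 58.9
0.163 False 13.66 [ 0.548  -0.1839  0.1955] F [2.  3.6 7.4] T [ 0.57 -0.8  -0.07] w 0.0128 g 59.9
0.245 False 13.97 [ 0.5416 -0.1854  0.1904] F [1.6 3.6 6.5] T [ 0.66 -0.86 -0.01] w 0.0127 g 60.7
0.328 False 14.29 [ 0.5352 -0.1869  0.1841] F [4.8 2.3 1. ] T [ 0.43 -0.78 -0.05] w 0.0131 g 61.8
0.410 False 14.61 [ 0.5295 -0.1883  0.1779] F [ 4.4  2.8 -1.7] T [ 0.32 -0.84 -0.04] w 0.0129 g 62.4
0.493 False 14.93 [ 0.5245 -0.1895  0.1714] F [ 6.3  1.6 -1.7] T [ 0.38 -0.85 -0.05] w 0.0134 g 63.3
0.575 False 15.24 [ 0.52   -0.1907  0.1645] F [ 3.7  2.  -1.9] T [ 0.39 -0.85 -0.05] w 0.0131 g 64.1
0.657 False 15.56 [ 0.5159 -0.1916  0.1573] F [ 5.2  2.5 -1.7] T [ 0.36 -0.81 -0.04] w 0.013 g 65.0
```

```bash
python3 - <<'E'
from h import *
B=[.5518,.0284]
bot.move_gripper(.05); g=grip(.657); bot.movel([*g[:2],.33],max_speed=.2); bot.move_gripper(.03)
bot.move_pose(np.array([*B,.31]),RC)
p,d,X=wristcloud()
m=(d>0)&(np.linalg.norm(X[...,:2]-B,axis=-1)<.035)&(X[...,2]>.250)&(X[...,2]<.262)
q=X[m];print('pin top',len(q),cv2.minAreaRect((q[:,:2]*1000).astype(np.float32)),np.median(q[:,2]))
assert not bot.movel([*B,.241],RC,max_speed=.08,force_limit=8); rep('at')
bot.move_gripper(0); bot.wait(.2); rep('closed')
assert not bot.movel([*B,.2455],max_speed=.03,force_limit=15); rep('up')
q0=status.get_state()['qpos'];q=kinematics.solve_ik(np.array([*B,.2455]),Rz());print(q0.round(3),q.round(3))
if abs(q[:5]-q0[:5]).max()<.03:
    bot.goto_joints(q0+.5*(q-q0)); bot.goto_joints(q); bot.wait(.2); rep('rot')
    print(bot.movel([*B,.228],max_speed=.02,force_limit=4)); rep('rim?')
E
```

```text
pin top 1481 ((551.8853149414062, 28.206832885742188), (9.740415573120117, 46.25933074951172), 13.507955551147461) 0.25543322087526854
at 19.32 [0.5523 0.0284 0.2415] F [-0.4 -0.1 -0.1] T [-0.04 -0.07  0.05] w 0.0294 g 0.0
closed 19.83 [0.5522 0.0284 0.2418] F [-1.7 -0.6  5.6] T [-0.06  0.28 -0.03] w 0.0079 g 60.4
up 20.13 [0.5518 0.0284 0.2454] F [ 0.2  0.2 -0.8] T [-0.01 -0.02 -0.01] w 0.0085 g 59.5
[-0.074  0.278  1.595  0.     1.269 -0.314] [-0.074  0.278  1.595 -0.     1.269  1.257]
rot 21.88 [0.5518 0.0284 0.2455] F [-0.4 -0.  -1.8] T [-0.01 -0.03  0.01] w 0.0083 g 59.5
True
rim? 22.47 [0.5522 0.0284 0.2351] F [1.5 0.8 4.5] T [ 0.07 -0.22  0.02] w 0.0083 g 60.1
```

```bash
cat >> h.py <<'E'
def pintop(B=(.5518,.0284)):
    p,d=cams.grab_frame('scene');X=cloud(d,cams.get_calibration('scene'))
    m=(d>0)&(np.linalg.norm(X[...,:2]-B,axis=-1)<.03)&(X[...,2]>.229)&(X[...,2]<.265)
    q=X[m];q=q[q[:,2]>np.percentile(q[:,2],97)-.004];print('pin top n',len(q),q.mean(0).round(4),np.percentile(q[:,2],[50,97]).round(4))
E
python3 - <<'E'
from h import *
B=[.5518,.0284]
bot.move_gripper(.03); bot.movel([*B,.33],max_speed=.15); bot.move_gripper(.045); 
g=grip(.657); bot.move_pose(np.array([*g[:2],.31]),RC); pintop()
assert not bot.movel(g,RC,max_speed=.12,force_limit=10); rep('at')
bot.move_gripper(0); bot.wait(.15); rep('closed')
t=.657;n=0
while t<1.0:
    t+=.06; h=bot.movel(grip(t),max_speed=.02,force_limit=15); s=rep(f'{t:.3f} {h}')
    if h: break
v=(s['tcp_pos'][:2]-S0)@ex; z=s['tcp_pos'][2]+.0187-.13
print('angle',np.radians(65)-np.arctan2(z,-v),'r',np.hypot(v,z)); pintop()
E
```

```text
pin top n 134 [0.5558 0.0279 0.2486] [0.2487 0.2505]
at 27.1 [ 0.5147 -0.1921  0.1579] F [ 0.1 -0.   0.6] T [-0.03 -0.   -0.05] w 0.0452 g 0.0
closed 27.64 [ 0.5158 -0.1918  0.1579] F [ 5.1  2.  -0.3] T [ 0.31 -0.59  0.05] w 0.0127 g 58.4
0.717 False 28.09 [ 0.5131 -0.1924  0.1525] F [4.6 2.7 2.6] T [ 0.6  -1.07  0.06] w 0.0133 g 58.7
0.777 False 28.54 [ 0.5108 -0.1931  0.1469] F [3.9 3.  2.3] T [ 0.46 -0.94 -0.08] w 0.0133 g 59.6
0.837 False 28.99 [ 0.5088 -0.1935  0.1413] F [3.3 3.2 3.5] T [ 0.53 -0.83 -0.03] w 0.0136 g 60.4
0.897 True 29.25 [ 0.5083 -0.1936  0.1396] F [-1.8  2.3 11.6] T [ 0.32  0.06 -0.03] w 0.0131 g 61.2
angle 0.8447886095348359 r 0.09900131826728406
pin top n 122 [0.5534 0.0283 0.2394] [0.2394 0.2414]
```

The crank blocked at about 0.845 rad and the pin top dropped 9 mm. Next I'll relax the crank, release it, back away and check against the first picture.

```bash
python3 - <<'E'
from h import *
bot.movel(grip(.838),max_speed=.02); rep('relax')
bot.move_gripper(.05); g=grip(.84); bot.movel([*g[:2],.33],max_speed=.2); 
bot.move_pose(np.array([.5518,.0284,.34]),RC)
p,d,X=wristcloud()
for nm,(p,X) in dict(wrist=(p,X)).items():
    m=(np.linalg.norm(X[...,:2]-[.5518,.0284],axis=-1)<.03)&(X[...,2]>.23)&(X[...,2]<.26)
    q=X[m];print(nm,len(q),np.median(q[:,2]),cv2.minAreaRect((q[:,:2]*1000).astype(np.float32)))
bot.movel([.5,-.1,.40],max_speed=.3); bot.move_pose(np.array([.42,-.3,.40]),RC)
bot.wait(.5);pintop()
z=np.load('pics/scene0.npz');X=cloud(z['d'],cams.get_calibration('scene'))
m=(np.linalg.norm(X[...,:2]-[.5518,.0284],axis=-1)<.03)&(X[...,2]>.229)&(X[...,2]<.265);q=X[m];q=q[q[:,2]>np.percentile(q[:,2],97)-.004];print('home ref',len(q),q.mean(0),np.percentile(q[:,2],[50,97]))
p,d=cams.grab_frame('scene');cv2.imwrite('pics/scene1.png',p[:,:,::-1]); rep('end')
E
```

```text
relax 29.55 [ 0.509  -0.1935  0.1414] F [4.  4.1 5.3] T [ 0.59 -0.8  -0.04] w 0.013 g 60.6
wrist 1215 0.23935258976913001 ((550.51611328125, 28.430999755859375), (45.71657943725586, 10.296159744262695), 11.377449035644531)
pin top n 115 [0.5533 0.0282 0.2395] [0.2393 0.2417]
home ref 122 [0.55434615 0.02880324 0.23935131] [0.2392388  0.24144282]
end 34.17 [ 0.42   -0.2999  0.4   ] F [ 0.2 -0.6 -1.2] T [-0.01 -0.02  0.  ] w 0.0502 g 0.0
```

View pics/scene1.png

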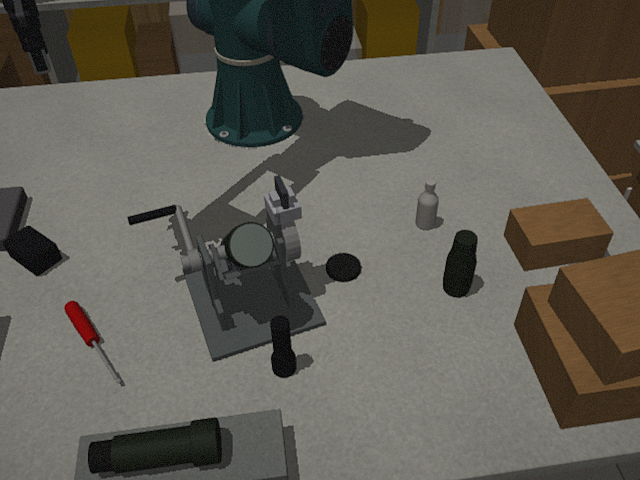

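The scene view shows the scope raised, with its objective at (250,246), and the bar down in its slot at (282,190). The bar top is at 0.2394 m, the same as the home reference. The torch, bottle and monocular are all still standing and the robot is clear.

```bash
python3 -c "
from h import *
print(job_done())"
```

```text
the job is handed in; nothing more can be done
None
```

The scope is raised to about 0.84 rad and locked, with the pin fully home in the raised notch by camera check; the monocular, bottle and torch are still standing, and the job was handed in at about 34 s.

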